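# Change the wafer on the inspection microscope

### The job

The wafer under the microscope has been inspected: draw its holder out from under the objectives and lay it flat in the empty white tray, then slide the next wafer's holder from the other tray between the guide rails, grip tab towards the robot, until it is fully home against the end stop and lies flat on the stage. Keep both holders about level, put them down gently, keep fingers off the wafers and let nothing touch the objectives or nosepiece; do not disturb the other things on the table.

Things in the scene. Friction and masses are not known exactly. Their poses are not given: they have to be found in the camera images.
- microscope: White upright inspection microscope, fixed, seen in profile. Origin on its optical axis at table height; y points to its column, operator's side and eyepieces at -y; holders slide in towards +x, out towards -x. Foot x -105 to 105, y -105 to 255 mm, 55 high. Column x -65 to 65, y 145 to 245, with focus knobs at y 190, 95 mm up, out to x = -103 and 103
- overhang_edge (a point): middle of the lower edge, on the robot's side, of the white arm over the stage (microscope x -55, y 0, 290 mm up); the arm spans x -55 to 55, y -75 to 255, 290 to 360 mm up. Above it the head and eyepieces, x -55 to 55, out to y = -235, all over 360 mm up, a camera tube to 571 mm, a lamp house behind to y = 345. Axes as the microscope's
- stage_spot (a point): point on the stage's top surface, 165 mm up, on the optical axis; axes as the microscope's. The dark stage plate is 220 (x) by 160 (y) mm centred here; a carriage under it spans x -115 to 115, y -76 to 99 mm and its bracket hangs to 110 mm above the table
- rail_mouth (a point): on the stage surface, midway between the -x ends of the two aluminium guide rails (microscope x -105). Rails are 8 mm high, along x, inner faces 70 mm apart (y -35 and 35) from x = -75 to 33; from x = -75 to -105 they flare outwards at 20 degrees, to about 93 mm apart
- end_stop (a point): foot of the near face of the aluminium end stop, on the stage surface at microscope x = 30, y = 0; the stop is 8 mm high, across the channel. A holder pushed against it is fully home: its origin then is at microscope x = -30 and its wafer on the optical axis
- nosepiece: Black revolving nosepiece, four steel objectives and a dust plug; origin and axes of the microscope. The objective in use is upright on the axis, radius 13.5 mm, 6 at its tip. The others splay out round x 35, y 24 and farther to +y, tips at least 20 mm higher. The turret is a leaning disc 86 mm across, centred 26 mm to +y of the axis, lowest edge 56 mm above the stage; the plug is not lower
- lens_tip (a point): centre of the tip of the objective in use, 20 mm above the stage
- holder_old: Aluminium wafer holder, starts under the objective 2 to 8 mm short of home: plate 120 (x) by 66 (y) by 6 mm. Origin: centre of its underside, z up. The wafer is at x = 30, top 10 mm up. Upright grip tab, 30 (x) by 10 (y) mm, at x -57 to -27, y = 0, top 45 mm up: grip across its 10 mm, tool tilted 20 to 45 degrees (fingers down and to +x) to pass under the arm. 0.12 to 0.27 kg
- holder_new: the next wafer's holder, the same as holder_old; it starts flat in the tray tray_full with its tab on the tray's -x side
- wafer_old: wafer fixed in holder_old: disc 51 mm across, 1 mm thick, origin at the centre of its underside
- wafer_new: wafer fixed in holder_new, the same
- tray_full: White plastic tray on a steel bench riser, fixed as one piece; holder_new starts in it. Outside 154 (x) by 100 (y) mm; riser 90 mm high, tray on top of it: walls 4 mm thick, rims 104 mm and floor 94 mm above the table. Origin under its centre at table height, z up; its -x side faces roughly the robot
- tray_empty: the same tray and riser, empty at the start: the old holder goes here, either way round. The two trays can change places
- canister: bystander: objective canister, clear with a black cap, 47 mm across, 67 mm high; origin under its centre
- wafer_box: bystander: flat round white wafer box, 86 mm across, 18 mm high; origin under its centre
- remote: bystander: small black remote control, 42 (x) by 105 (y) by 16 mm; origin under its centre
Things that resemble listed ones, but are neither listed nor needed, are in the scene too. What is shaped like the holder_new but turquoise is not meant.

How it is judged:
By the outcome, as a careful person would: the job done as asked, in the order asked, and still so for the second after the job is handed in, with the robot touching nothing.
It also fails if it takes over 72 s, if anything falls off the work surface, if the arm or the gripper's body presses on something with over 40 N, if the wrist force passes 120 N, or if a joint passes its speed limit or range.

### The arm

A 6-joint arm with a two-finger parallel gripper is mounted at the origin on the work surface. World frame = base frame: x ahead of the robot, y to its left, z up, the work surface at z = 0. Lengths are in mm, angles in rad, forces in N, time in s.
With the tool pointing down it reaches from about 225 to 725 mm from the base axis. Payload 3.1 kg.
Tool frame: the origin (TCP) lies on the centre line of the jaws, within the pads' length; the fingertips stand 11 mm ahead of it and the grasp point (between the pads) lies 8 mm behind it (r.tips_ahead is the distance from the TCP to the fingertips, in mm); z points along the fingers, x is the direction in which the jaws open and shut, and the axes are right-handed (so a half turn about z gives the same grasp; the last joint's range is limited). The gripper opens to 85 mm and grips with 20 to 120 N. Pads are 22 mm wide; open, the fingers measure 114 mm over their backs; the gripper's body (76 mm by 85 mm) begins 54 mm behind the grasp point. The pads swing forward as they close: fully open they stand 13 mm farther back than shut.
Start: joints at [-1.24, 0.048, 0.099, 1.622, 0, 1.443], TCP at [232.493, -470.706, 202.312] pointing down, gripper open.
Joint ranges: [-2.91, 2.91], [-0.99, 1.94], [-1.21, 1.42], [-2.12, 2.29], [-1.49, 1.47], [-3.14, 3.14]. Speed limits (rad/s): [2.79, 2.79, 3.14, 3.14, 3.14, 3.14].

### API

Orientations are given as a rotation vector (axis times angle).
In Python, from workcell import r, imaging gives the robot as it stands.
- The arm moves only by the shell command python3 -m jog 'ROWS' [FORCE]. ROWS is text: rows parted by semicolons, each of 7 numbers parted by spaces: the turn, a rotation vector about the tool's x, y, z in rad, then the shift along the tool's x, y, z in mm, then the opening, from 0 (shut) to 1 (fully open). A call has 1 to 20 rows; each row shifts and turns the pose as measured when the row begins, along the tool's axes as they then stand; what a row does not reach is not made up. A row lasts 1/12 s, in which the tool goes at most 41.7 mm and 7.16 degrees, less where a joint would pass 70% of its speed; a pose out of reach is approached as far as the arm can. A call with a gripper value outside its range is refused whole. The fingers move at their own pace and stop on an object; FORCE is the grip in N (left out, the last holds). Time passes only in rows, so rows that do not move let the fingers close. It gives the time, the measured TCP pose, the force and the opening at its end, in the units of the state.
- r.get_obs(): the state, without advancing time (a new reading comes with each control period).
- imaging.capture(name): name is "scene" or "top" or "wrist"; returns the picture (400x640x3 uint8, red, green, blue); there is no depth.
- imaging.camera_model(name): a dict with "fovy" (degrees; the focal length in pixels is half the picture's height over the tangent of half this angle, whatever the lens; pixels are square), "cx", "cy" (the principal point, pixels), "world_from_camera" (4x4, takes a point from camera to world coordinates). Camera axes: x right, y down, z forward; pixel columns grow to the right and rows downward; lengths in mm; the calibration is good to about 2 mm. The wrist camera is an equidistant fisheye: a pixel r from the principal point sees the ray r / f radians off the axis. A picture is of the moment at which its call begins: read the wrist's pose just before it. camera_model takes no time and is no camera call; for the wrist camera it gives the pose at the moment of the call.
- r.hand_in(): hands the job in, once; it reports no verdict.
The state is a dict: "time": time; "q": joint angles; "joint_velocities": joint speeds; "effort": joint torques, N m; "tcp_pos": TCP position; "tcp_rot": TCP orientation; "force": force on the tool from outside, world axes, zero at the start; "ft_torque": the same for the moment, N m; "opening": finger opening in mm.
Only numpy, scipy, OpenCV 4.12 (cv2) and the standard library are available. Lean on these libraries where they do the work, as an engineer would, in place of code of your own. Each camera call takes 0.05 s, during which the arm holds its last target. There are 200 camera calls.

## Working session

There is one attempt and no reset: what is moved stays moved. The work goes in short steps, Python scripts to look and compute and a shell command to move; the robot and the scene stay as the last step left them, time stands still between calls to the robot, and variables do not carry over. Pictures are saved under pics/ and viewed, about 8 in all and at most 12, crops included, and the job is handed in when it is done.

```bash
ls; mkdir -p pics
python3 - <<'E'
from workcell import r, imaging
import cv2, numpy as np
for n in ("scene","top"):
    im=imaging.capture(n); cv2.imwrite(f"pics/{n}0.png",im[...,::-1])
    m=imaging.camera_model(n); print(n,m["fovy"],m["cx"],m["cy"]); print(np.round(m["world_from_camera"],3).tolist())
o=r.get_obs(); print(o)
E
```

```text
pics
scene 56.51130271152108 317.85884420922423 201.47010733486962
[[0.958, 0.273, -0.088, 619.437], [0.286, -0.912, 0.294, -381.207], [0.0, -0.307, -0.952, 1097.518], [0.0, 0.0, 0.0, 1.0]]
top 47.13018558494562 320.40694166044506 203.95300769137236
[[-0.004, -0.996, 0.09, 463.239], [-1.0, 0.003, -0.015, -76.283], [0.015, -0.09, -0.996, 1152.178], [0.0, 0.0, 0.0, 1.0]]
{'time': 0.1, 'q': array([-1.23978441e+00,  4.86540747e-02,  9.77276884e-02,  1.62195786e+00,
       -1.58743284e-05,  1.44297450e+00]), 'joint_velocities': array([-2.84808162e-04, -5.46378042e-04,  2.15172847e-03, -5.96989456e-05,
        6.32015273e-04, -4.50562383e-04]), 'effort': array([ 2.24983225e-03, -3.39852083e+01,  3.20935678e+01,  1.57811661e-02,
       -1.79646627e-04, -1.53362997e-06]), 'tcp_pos': array([ 232.29963969, -470.13658964,  201.23255731]), 'tcp_rot': array([-2.66730444e+00,  1.65737025e+00,  2.55702861e-03]), 'force': array([0.19390425, 0.11937906, 0.02188923]), 'ft_torque': array([ 4.14649136e-02, -8.94659573e-05, -8.27655157e-02]), 'opening': 85.21245014319406}
```

View pics/scene0.png

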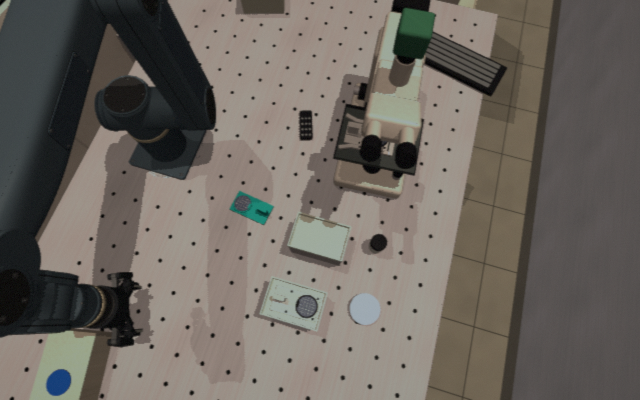

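View pics/top0.png

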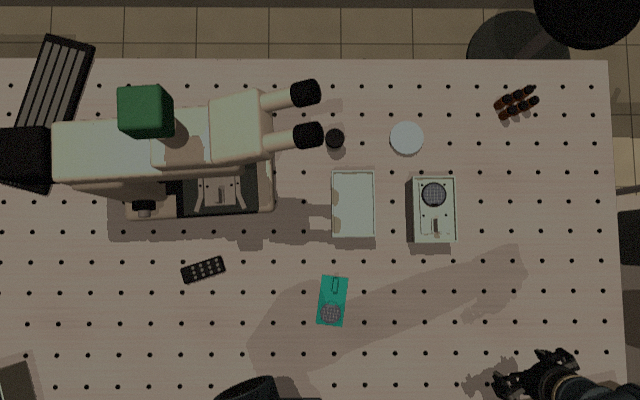

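Scene and top views: the microscope is at left in the top view, with its stage at (222,195). The empty tray is at (353,203) and the full tray at (435,210), holding an aluminium holder with its tab at (436,227) towards the robot. There is a turquoise look-alike at (332,300), which isn't meant, plus the remote (203,269), canister (335,138) and box (407,138). Candidates for holder_new are (435,210), grey in a white tray, which fits, and (332,300), turquoise, which doesn't. I'll confirm this in an enlarged crop.

```bash
cat > h.py <<'E'
from workcell import r, imaging
import cv2, numpy as np
from scipy.spatial.transform import Rotation as R
def ray(n,uv,m=None):
    m=m or imaging.camera_model(n); T=np.array(m["world_from_camera"]); f=200/np.tan(np.radians(m["fovy"]/2))
    d=np.array([uv[0]-m["cx"],uv[1]-m["cy"]])
    if n=="wrist":
        rr=np.hypot(*d)+1e-9; a=rr/f; c=np.array([*(d/rr*np.sin(a)),np.cos(a)])
    else: c=np.array([*(d/f),1.])
    return T[:3,3],T[:3,:3]@c
def onz(n,uv,z,m=None):
    o,d=ray(n,uv,m); return o+d*(z-o[2])/d[2]
def proj(n,p,m=None):
    m=m or imaging.camera_model(n); T=np.linalg.inv(np.array(m["world_from_camera"])); f=200/np.tan(np.radians(m["fovy"]/2))
    c=T[:3,:3]@p+T[:3,3]
    if n=="wrist":
        s=np.hypot(c[0],c[1]); k=f*np.arctan2(s,c[2])/s
    else: k=f/c[2]
    return np.array([m["cx"]+k*c[0],m["cy"]+k*c[1]])
E
python3 - <<'E'
from h import *
im=cv2.imread("pics/top0.png")
a=cv2.resize(im[160:225,110:290],None,fx=4.4,fy=4.4,interpolation=cv2.INTER_CUBIC)
b=cv2.resize(im[165:250,320:500],None,fx=4.4,fy=3.6,interpolation=cv2.INTER_CUBIC)
b=cv2.resize(im[165:232+15,320:465],None,fx=3.6,fy=3.6,interpolation=cv2.INTER_CUBIC)
c=np.zeros((600,800,3),np.uint8); c[:286,:792]=a[:286,:792]*1; c[290:290+b.shape[0],:b.shape[1]]=b
c=cv2.convertScaleAbs(c,alpha=1.5)
cv2.imwrite("pics/crop1.png",c)
g=cv2.cvtColor(im,cv2.COLOR_BGR2HSV)
print(im[203,353],im[170,300],im[240,436],im[195,240])
w=((g[...,2]>150)&(g[...,1]<45)).astype(np.uint8)
E
```

```text
[129 137 131] [108 119 131] [116 134 132] [ 84  96 107]
```

View pics/crop1.png

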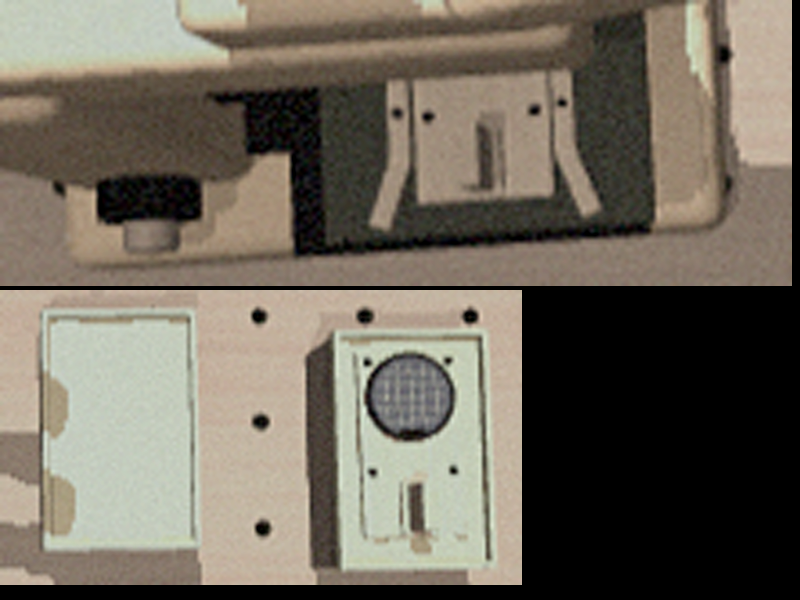

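Crop: the grey holder with wafer sits in the full tray (tray corners about (335,330)–(492,569) in the crop), tab at (415,505) on the robot's side. This confirms holder_new. The old holder is between the flared rails, near edge from (414,203) to (553,196), tab at (492,150). Now the positions.

Run:
```python
from h import *
np.set_printoptions(precision=1,suppress=True)
A=lambda x,y:(110+x/4.4-.4,160+y/4.4-.4)
B=lambda x,y:(320+x/3.6-.4,165+(y-290)/3.6-.4)
def p(l,uv,z): q=onz("top",uv,z); print(l,q[:2]); return q[:2]
def ang(a,b): d=b-a; return np.degrees(np.arctan2(d[1],d[0]))
a=p("stageL",A(325,248),165);b=p("stageR",A(650,233),165);print("x-axis yaw",ang(a,b)+90,np.linalg.norm(a-b))
a=p("holdL",A(413,204),171);b=p("holdR",A(553,198),171);print(ang(a,b)+90,np.linalg.norm(a-b))
a=p("railL",A(393,230),173);b=p("railR",A(583,216),173);print(ang(a,b)+90,np.linalg.norm(a-b),(a+b)/2)
# tab top: holder old, bright top face
p("tab near top",A(485,188),210);p("tab far top",A(485,112),210)
for n,c in (("empty",[(42,310),(193,310),(198,548),(42,549)]),("full",[(335,330),(486,330),(492,568),(342,569)])):
    q=np.array([p(n,B(*k),104) for k in c]); print("centre",q.mean(0),[np.linalg.norm(q[i]-q[(i+1)%4]) for i in range(4)],"yaw",ang(q[0],q[1])+90,ang(q[2],q[3])-90,ang(q[3],q[0]),ang(q[2],q[1]))
for l,c in (("h L near",(362,537)),("hR near",(468,537)),("wafer",(410,396))): p(l,B(*c),100 if l!="wafer" else 104)
p("ntab near",B(404,530),139);p("ntab far",B(404,483),139)
```

```text
stageL [527.5 203. ]
stageR [534.3  44.7]
x-axis yaw 2.4814742556845175 158.3887182409398
holdL [548.4 159.1]
holdR [551.1  91.3]
2.3127994035845774 67.92362160497377
railL [535.6 168.1]
railR [542.1  76.3]
4.075358444020978 92.02537961871826 [538.9 122.2]
tab near top [552.4 116.4]
tab far top [588.2 116.9]
empty [ 636.5 -117.6]
empty [ 636.3 -214.7]
empty [ 483.6 -215.7]
empty [ 483.4 -116.6]
centre [ 559.9 -166.2] [np.float64(97.14201739189056), np.float64(152.699524625864), np.float64(99.06191597348825), np.float64(153.11582049567826)] yaw -0.0945593677232921 0.1481005271568563 -0.3569284235518572 0.36241133472835146
full [ 623.2 -306. ]
full [ 623.  -403.6]
full [ 470.2 -402.7]
full [ 470.  -307.1]
centre [ 546.6 -354.9] [np.float64(97.5510550118658), np.float64(152.76228699197958), np.float64(95.66508050921115), np.float64(153.19457735719678)] yaw -0.10502621690002911 0.15107973600561309 0.39000976009188937 -0.31631740857168295
h L near [ 490.3 -321.2]
hR near [ 490.  -389.2]
wafer [ 580.3 -353.3]
ntab near [ 493.5 -338.2]
ntab far [ 522.4 -338.9]
```

```bash
cat >> h.py <<'E'
from scipy.linalg import fractional_matrix_power as fmp
np.set_printoptions(precision=3,suppress=True)
def rot(yaw,tilt,flip):  # deg; z tool = fingers down and to +x(yawed), x tool = jaw axis
    s=-1 if flip else 1
    x=np.array([0,s,0.]); t=np.radians(tilt); z=np.array([np.sin(t),0,-np.cos(t)])
    return R.from_euler("z",yaw,degrees=True).as_matrix()@np.column_stack([x,np.cross(z,x),z])
def pose(): o=r.get_obs(); return np.array(o["tcp_pos"]),R.from_rotvec(o["tcp_rot"]).as_matrix(),o
def grasp_tcp(P,Rm): return np.array(P)+8*Rm[:,2]
def plan(p1,R1,n,p0=None,R0=None):
    if p0 is None: p0,R0,_=pose()
    T0=np.eye(4);T0[:3,:3]=R0;T0[:3,3]=p0;T1=np.eye(4);T1[:3,:3]=R1;T1[:3,3]=p1
    D=np.real(fmp(np.linalg.inv(T0)@T1,1/n))
    print("n",n,"row",R.from_matrix(D[:3,:3]).as_rotvec(),D[:3,3])
def st():
    p,Rm,o=pose(); z=Rm[:,2]; x=Rm[:,0]*(1 if Rm[1,0]>0 else -1)
    print("t",round(o["time"],2),"tcp",p,"grasp",p-8*z,"tilt",np.degrees(np.arctan2(np.hypot(z[0],z[1]),-z[2])),"zdir yaw",np.degrees(np.arctan2(z[1],z[0])),"jaw yaw",np.degrees(np.arctan2(-x[0],x[1])),"jaw pitch",np.degrees(x[2]),"F",o["force"],"open",o["opening"],"q",o["q"])
E
python3 - <<'E'
from h import *
p,R0,o=pose(); print(R0)
for f in (0,1):
    Rm=rot(2.4,35,f); P=grasp_tcp([568,126,198],Rm)-100*Rm[:,2]; print(f,P); plan(P,Rm,24)
E
```

```text
[[ 0.443 -0.897 -0.001]
 [-0.897 -0.443  0.002]
 [-0.002 -0.    -1.   ]]
0 [515.277 123.79  273.362]
n 24 row [-0.007  0.034 -0.109] [ 23.049 -29.715  -8.258]
1 [515.277 123.79  273.362]
n 24 row [0.025 0.005 0.017] [-20.907 -18.378   1.9  ]
```

```bash
python3 -m jog '0.025 0.005 0.017 -21 -18.4 1.9 0.5;0.025 0.005 0.017 -21 -18.4 1.9 0.5;0.025 0.005 0.017 -21 -18.4 1.9 0.5;0.025 0.005 0.017 -21 -18.4 1.9 0.5;0.025 0.005 0.017 -21 -18.4 1.9 0.5;0.025 0.005 0.017 -21 -18.4 1.9 0.5;0.025 0.005 0.017 -21 -18.4 1.9 0.5;0.025 0.005 0.017 -21 -18.4 1.9 0.5;0.025 0.005 0.017 -21 -18.4 1.9 0.5;0.025 0.005 0.017 -21 -18.4 1.9 0.5;0.025 0.005 0.017 -21 -18.4 1.9 0.5;0.025 0.005 0.017 -21 -18.4 1.9 0.5;0.025 0.005 0.017 -21 -18.4 1.9 0.5;0.025 0.005 0.017 -21 -18.4 1.9 0.5;0.025 0.005 0.017 -21 -18.4 1.9 0.5;0.025 0.005 0.017 -21 -18.4 1.9 0.5;0.025 0.005 0.017 -21 -18.4 1.9 0.5;0.025 0.005 0.017 -21 -18.4 1.9 0.5'
python3 - <<'E'
from h import *
st(); Rm=rot(2.4,35,1); P=grasp_tcp([568,126,198],Rm)-100*Rm[:,2]
for n in (8,12): plan(P,Rm,n)
E
```

```text
time: 1.6
tcp_pos: [433.5, 6.7, 223.9]
tcp_rot: [-2.053, 1.838, -0.426]
force: [0.6, -0.1, -0.1]
opening: 43.0
t 1.6 tcp [433.498   6.722 223.943] grasp [429.928   6.244 231.086] tilt 26.763096285885073 zdir yaw 7.612382425400429 jaw yaw 6.4735550216327775 jaw pitch 0.5742760773943492 F [ 0.595 -0.101 -0.053] open 42.97998513093082 q [-0.29  -0.748 -0.541  1.347  0.186  2.781]
n 8 row [0.018 0.006 0.007] [-13.773 -12.927   0.483]
n 12 row [0.012 0.004 0.005] [-9.192 -8.606  0.34 ]
```

q6 would run into its limit on this side, so I'll turn the tool half a turn.

```bash
python3 -m jog '0 0 -0.123 0 0 -3 0.5;0 0 -0.123 0 0 -3 0.5;0 0 -0.123 0 0 -3 0.5;0 0 -0.123 0 0 -3 0.5;0 0 -0.123 0 0 -3 0.5;0 0 -0.123 0 0 -3 0.5;0 0 -0.123 0 0 -3 0.5;0 0 -0.123 0 0 -3 0.5;0 0 -0.123 0 0 -3 0.5;0 0 -0.123 0 0 -3 0.5;0 0 -0.123 0 0 0 0.5;0 0 -0.123 0 0 0 0.5;0 0 -0.123 0 0 0 0.5;0 0 -0.123 0 0 0 0.5;0 0 -0.123 0 0 0 0.5;0 0 -0.123 0 0 0 0.5;0 0 -0.123 0 0 0 0.5;0 0 -0.123 0 0 0 0.5;0 0 -0.123 0 0 0 0.5;0 0 -0.123 0 0 0 0.5'
python3 - <<'E'
from h import *
st(); Rm=rot(2.4,35,0); P=grasp_tcp([568,126,198],Rm)-100*Rm[:,2]
for n in (10,15): plan(P,Rm,n)
E
```

```text
time: 3.27
tcp_pos: [411.5, 16.6, 239.0]
tcp_rot: [2.53, 1.461, 0.626]
force: [0.4, 0.5, -0.2]
opening: 42.7
t 3.27 tcp [411.485  16.596 239.009] grasp [408.065  16.005 246.217] tilt 25.708193046610283 zdir yaw 9.807700504115395 jaw yaw -27.077427206618758 jaw pitch 15.905897596165097 F [ 0.38   0.482 -0.162] open 42.723471453056135 q [-0.289 -0.771 -0.512  1.423  0.194  0.274]
n 10 row [-0.018 -0.001 -0.058] [13.37   7.451  2.487]
n 15 row [-0.012 -0.    -0.039] [8.866 5.049 1.671]
```

```bash
python3 -m jog '-0.018 0 -0.058 13.4 7.5 2.5 0.5;-0.018 0 -0.058 13.4 7.5 2.5 0.5;-0.018 0 -0.058 13.4 7.5 2.5 0.5;-0.018 0 -0.058 13.4 7.5 2.5 0.5;-0.018 0 -0.058 13.4 7.5 2.5 0.5;-0.018 0 -0.058 13.4 7.5 2.5 0.5;-0.018 0 -0.058 13.4 7.5 2.5 0.5;-0.018 0 -0.058 13.4 7.5 2.5 0.5;-0.018 0 -0.058 13.4 7.5 2.5 0.5;-0.018 0 -0.058 13.4 7.5 2.5 0.5;0 0 0 0 0 0 0.5;0 0 0 0 0 0 0.5' >/dev/null
python3 - <<'E'
from h import *
st(); Rm=rot(2.4,35,0); P=grasp_tcp([568,126,198],Rm)-100*Rm[:,2]
plan(P,Rm,4)
m=imaging.camera_model("wrist"); im=imaging.capture("wrist"); cv2.imwrite("pics/w1.png",im[...,::-1])
import json; json.dump({k:(np.array(v).tolist()) for k,v in m.items()},open("w1.json","w"))
print(m["fovy"],m["cx"],m["cy"])
for l,q in (("tab near",[553,126,210]),("tab far",[583,126,210]),("stop",[673,130,165]),("mouth",[538,123,165])): print(l,proj("wrist",np.array(q,float),m))
E
```

```text
t 4.27 tcp [513.593 129.426 263.455] grasp [509.038 129.206 270.028] tilt 34.74957257866066 zdir yaw 2.763331109830847 jaw yaw 3.8459201619082566 jaw pitch -0.7508976057163772 F [0.246 0.374 0.231] open 42.79187002703535 q [ 0.163 -0.622 -0.467  1.123 -0.065  0.071]
n 4 row [-0.001 -0.001  0.007] [-1.451  1.687 -1.829]
65.70646984690485 317.81515514150277 198.2513606886911
tab near [311.403 202.203]
tab far [309.722 222.802]
stop [310.768 233.149]
mouth [310.239 150.128]
```

View pics/w1.png

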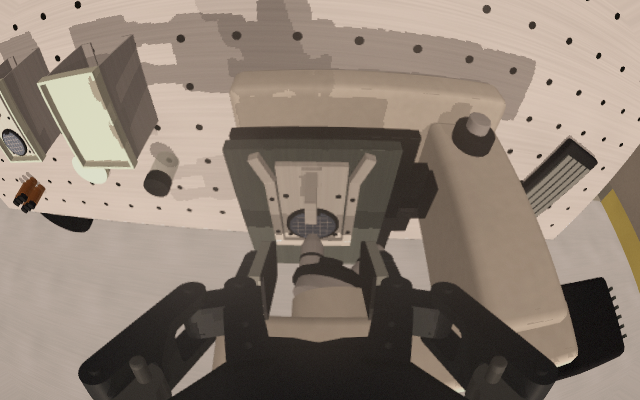

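Wrist view (image inverted, microscope ahead). The old holder lies between the rails at (310,200), with its tab at (311,178–225). My predicted tab top, (311,202)–(310,223), agrees. Next, an enlarged crop for precise lines.

Run:
```python
from h import *
im=cv2.imread("pics/w1.png"); c=cv2.resize(im[140:250,235:390],None,fx=5.1,fy=5.1,interpolation=cv2.INTER_CUBIC); cv2.imwrite("pics/crop2.png",cv2.convertScaleAbs(c,alpha=1.3))
```

```text
(no output)
```

View pics/crop2.png

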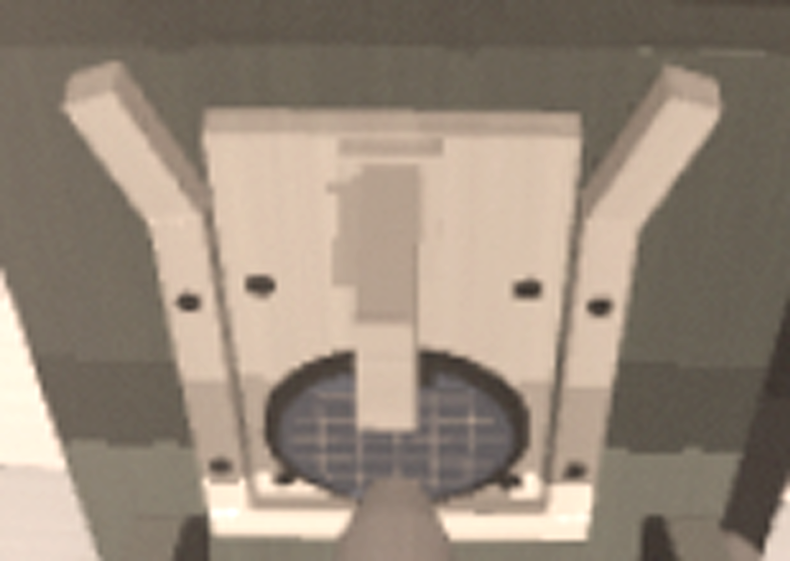

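Crop: the tab top spans (356–417, 322–431), the holder's near top edge runs (205,133)–(580,136), and the rail inner edges run (210,215)→(240,480) and (583,215)→(557,475).

Run:
```python
from h import *
import json; m=json.load(open("w1.json")); 
C=lambda x,y:(235+x/5.1-.4,140+y/5.1-.4)
q=lambda x,y,z:onz("wrist",C(x,y),z,m)[:2]
yaw=lambda a,b:np.degrees(np.arctan2(*(b-a)[::-1]))
t=[q(356,322,210),q(417,322,210),q(357,431,210),q(416,431,210)]; print("tab",*t,"c",np.mean(t,0),"yaw",yaw(t[0],t[2]),yaw(t[1],t[3]))
h=[q(205,133,171),q(580,136,171),q(251,503,171),q(545,503,171)];print("hold",*h,"near mid",(h[0]+h[1])/2,"yaw",yaw(h[0],h[2]),yaw(h[1],h[3]),yaw(h[0],h[1])-90)
a=[q(210,215,173),q(240,480,173),q(583,215,173),q(557,475,173)];print("rails",*a,"yaw",yaw(a[0],a[1]),yaw(a[2],a[3]),"midy",(a[0]+a[2])/2,(a[1]+a[3])/2)
```

```text
tab [554.187 120.394] [553.369 130.027] [585.51  121.549] [584.59  131.805] c [569.414 125.944] yaw 2.112755300974316 3.258068957172086
hold [553.411  92.356] [549.055 157.394] [678.169  97.779] [671.78  166.923] near mid [551.233 124.875] yaw 2.488593266504832 4.440079114946471 3.8313369092830385
rails [572.847  92.739] [664.685  95.736] [567.355 160.426] [655.966 167.544] yaw 1.8691237751793262 4.592771605940118 midy [570.101 126.582] [660.326 131.64 ]
```

Run:
```python
from h import *
Rm=rot(2.9,35,0); P=grasp_tcp([569,126,198],Rm)-40*Rm[:,2]
plan(P,Rm,5)
```

```text
n 5 row [-0.001  0.     0.004] [-1.209  1.581 10.635]
```

```bash
python3 -m jog '0 0 0.004 -1.2 1.6 10.6 0.5;0 0 0.004 -1.2 1.6 10.6 0.5;0 0 0.004 -1.2 1.6 10.6 0.5;0 0 0.004 -1.2 1.6 10.6 0.5;0 0 0.004 -1.2 1.6 10.6 0.5;0 0 0 0 0 0 0.5' >/dev/null
python3 - <<'E'
from h import *
st()
Rm=rot(2.9,35,0); P=grasp_tcp([569,126,198],Rm)
plan(P,Rm,1);plan(P,Rm,4)
E
```

```text
t 4.82 tcp [553.445 120.    218.582] grasp [548.91  119.818 225.169] tilt 34.56982587112764 zdir yaw 2.2957249558589337 jaw yaw 2.2648520007775144 jaw pitch 0.021273834910489446 F [-1.031 -1.173 -1.032] open 42.55525996477698 q [ 0.124 -0.536 -0.506  0.999 -0.048  0.07 ]
n 1 row [-0.008  0.006 -0.009] [ 5.422  1.374 33.902]
n 4 row [-0.002  0.002 -0.002] [1.335 0.324 8.48 ]
```

```bash
python3 -m jog '-0.002 0.002 -0.002 1.3 0.3 8.5 0.5;-0.002 0.002 -0.002 1.3 0.3 8.5 0.5;-0.002 0.002 -0.002 1.3 0.3 8.5 0.5;0 0 0 0 0 0 0.5;0 0 0 0 0 0 0.5' >/dev/null
python3 - <<'E'
from h import *
st()
Rm=rot(2.9,35,0); P=grasp_tcp([569,126,198],Rm)
plan(P,Rm,1)
E
```

```text
t 5.23 tcp [569.673 122.939 192.845] grasp [565.124 122.721 199.423] tilt 34.698412446504655 zdir yaw 2.7493118500490974 jaw yaw 2.5847490467133154 jaw pitch 0.11394155955290573 F [-0.481  0.229  0.369] open 42.90629462173676 q [ 0.123 -0.495 -0.533  0.929 -0.043  0.065]
n 1 row [-0.005  0.002 -0.006] [3.11  2.534 3.463]
```

```bash
python3 -m jog '-0.005 0.002 -0.006 3.1 2.5 3.2 0.5;0 0 0 0 0 0 0.5;0 0 0 0 0 0 0.5' >/dev/null
python3 - <<'E'
from h import *
st()
Rm=rot(2.9,35,0); P=grasp_tcp([569,126,198],Rm)
plan(P,Rm,1)
E
```

```text
t 5.48 tcp [573.801 126.92  192.121] grasp [569.212 126.678 198.67 ] tilt 35.05820999552765 zdir yaw 3.0179140163346343 jaw yaw 3.001611550323513 jaw pitch 0.01143980986138401 F [-0.623  0.581 -0.015] open 42.96225346431434 q [ 0.13  -0.487 -0.532  0.915 -0.044  0.063]
n 1 row [ 0.001 -0.001  0.001] [-0.675 -0.595  0.406]
```

```bash
python3 -m jog '0 0 0 -0.7 0 0 0.3;0 0 0 0 0 0 0.1;0 0 0 0 0 0 0;0 0 0 0 0 0 0;0 0 0 0 0 0 0;0 0 0 0 0 0 0' 60 >/dev/null
python3 - <<'E'
from h import *
st()
E
```

```text
t 5.98 tcp [574.555 126.718 194.982] grasp [569.939 126.469 201.512] tilt 35.29013153773885 zdir yaw 3.083754036584544 jaw yaw 3.0470237991149687 jaw pitch 0.025996956649192236 F [-0.096  0.592 -0.063] open -0.0770914459059807 q [ 0.128 -0.49  -0.53   0.915 -0.043  0.062]
```

The gripper shut on nothing; I'll look.

Run:
```python
from h import *
m=imaging.camera_model("wrist"); im=imaging.capture("wrist")[...,::-1]; cv2.imwrite("pics/w2.png",im)
a=cv2.convertScaleAbs(cv2.resize(im[100:320,220:420],None,fx=2.6,fy=2.6,interpolation=cv2.INTER_CUBIC),alpha=1.3)
s=imaging.capture("scene")[...,::-1]; cv2.imwrite("pics/s2.png",s)
cv2.imwrite("pics/w2c.png",a)
P,Rm,o=pose()
for l,q in (("tcp",P),("grasp",P-8*Rm[:,2]),("tip",P+11*Rm[:,2]),("tab near",np.array([554,125.2,210])),("tab far",np.array([585,126.5,210]))): print(l,(proj("wrist",q,m)-[220,100])*2.6)
```

```text
tcp [254.658 345.999]
grasp [254.636 360.303]
tip [254.685 328.073]
tab near [252.691 357.091]
tab far [251.537 424.243]
```

View pics/w2c.png

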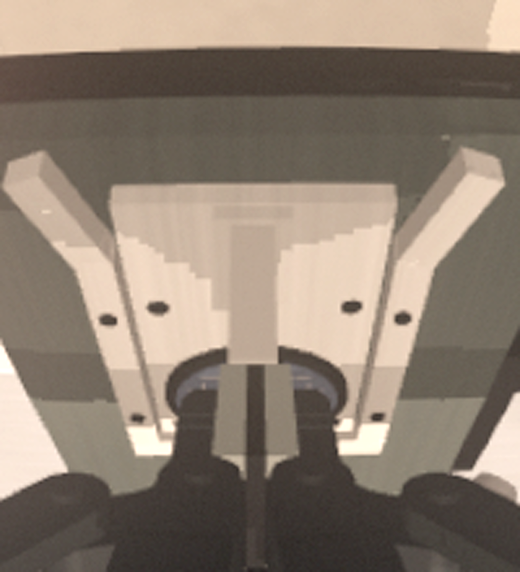

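Run:
```python
from h import *
print(r.tips_ahead,[a for a in dir(r) if a[0]!='_'])
P,Rm,o=pose(); print(P,o["opening"])
s=cv2.imread("pics/s2.png"); t=cv2.imread("pics/top0.png")
u=proj("scene",P+11*Rm[:,2]); print(u)
x0,y0=int(u[0])-60,int(u[1])-50
c=cv2.convertScaleAbs(cv2.resize(s[y0:y0+85,x0:x0+120],None,fx=6,fy=6,interpolation=cv2.INTER_CUBIC),alpha=1.5)
for l,q in (("tip",P+11*Rm[:,2]),("tabn",np.array([554,125.2,210])),("tabf",np.array([585,126.5,210]))): print(l,(proj("scene",q)-[x0,y0])*6)
cv2.imwrite("pics/s2c.png",c)
```

```text
11.0 ['MotionError', 'get_obs', 'hand_in', 'tips_ahead']
[574.545 126.676 194.911] 0.2296905908091108
[357.307 130.693]
tip [361.839 304.158]
tabn [308.13  266.022]
tabf [375.906 281.203]
```

View pics/s2c.png

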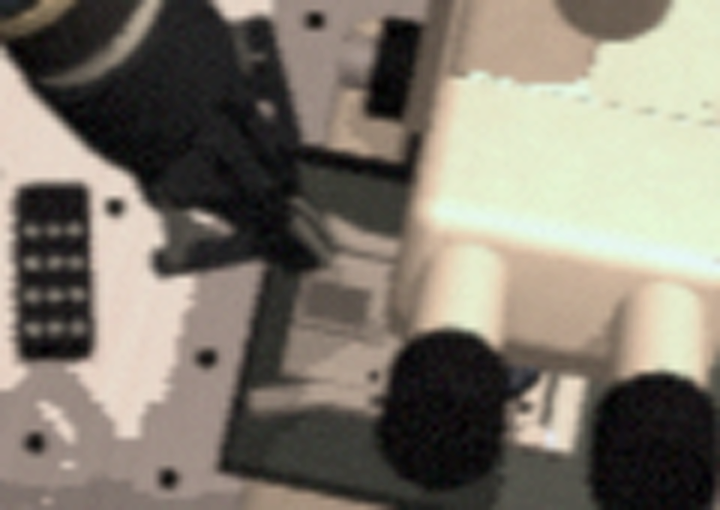

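The fingertips stand on the tab's top edge instead of beside it (scene crop: tips at (325,255), predicted (362,304)), so they're about 20 mm further back than I assumed. I'll check that against the half-open picture w1.

Run:
```python
from h import *
import json; m=json.load(open("w1.json"))
P=np.array([513.593,129.426,263.455]); P2,Rm,o=pose()
# tool-frame camera from the present (rigid), check rigidity
m2=imaging.camera_model("wrist"); T=np.array(m2["world_from_camera"]); print("cam in tool",Rm.T@(T[:3,3]-P2), "cam z in tool",Rm.T@T[:3,2])
T1=np.array(m["world_from_camera"]); R1=T1[:3,:3]@(Rm.T@T[:3,:3]).T; print("R1 zdir",R1[:,2], "cam in tool1",R1.T@(T1[:3,3]-P))
for k in (11,0,-10,-20,-30): print(k,[proj("wrist",P+R1@np.array([s*21.4,0,k]),m).round(0) for s in (-1,1)], "shut",proj("wrist",P2+Rm@np.array([0,0,k]),m2).round(0))
```

```text
cam in tool [   0.113  -74.444 -171.237] cam z in tool [-0.001  0.293  0.956]
R1 zdir [ 0.569  0.027 -0.822] cam in tool1 [   0.073  -74.467 -171.239]
11 [array([284., 226.]), array([352., 226.])] shut [318. 226.]
0 [array([283., 233.]), array([353., 233.])] shut [318. 233.]
-10 [array([281., 240.]), array([355., 240.])] shut [318. 240.]
-20 [array([279., 248.]), array([357., 248.])] shut [318. 248.]
-30 [array([276., 256.]), array([360., 256.])] shut [318. 256.]
```

Both cameras put the real fingertips about 20 mm behind the nominal ones. Back off, open, then advance about 22 mm further with force checks.

```bash
python3 -m jog '0 0 0 0 0 -8 0.1;0 0 0 0 0 -8 0.4;0 0 0 0 0 0 0.4;0 0 0 0 0 0 0.4;0 0 0 0 0 0 0.4;0 0 0 0 0 8 0.4;0 0 0 0 0 8 0.4;0 0 0 0 0 8 0.4;0 0 0 0 0 0 0.4;0 0 0 0 0 0 0.4'
python3 - <<'E'
from h import *
st(); Rm=rot(2.9,35,0); plan(np.array([585.5,126.7,177.]),Rm,1)
m=imaging.camera_model("wrist"); im=imaging.capture("wrist")[...,::-1]; cv2.imwrite("pics/w3.png",im)
cv2.imwrite("pics/w3c.png",cv2.convertScaleAbs(cv2.resize(im[130:310,220:420],None,fx=3,fy=3,interpolation=cv2.INTER_CUBIC),alpha=1.3))
E
```

```text
time: 6.92
tcp_pos: [579.6, 126.9, 187.6]
tcp_rot: [1.825, 1.924, 0.612]
force: [-0.0, -0.9, 0.2]
opening: 34.0
t 6.92 tcp [579.6   126.898 187.562] grasp [574.985 126.65  194.091] tilt 35.29153080233967 zdir yaw 3.0761864622012527 jaw yaw 3.039873328293348 jaw pitch 0.025703069973667534 F [-0.001 -0.944  0.234] open 33.95339936121714 q [ 0.127 -0.475 -0.536  0.895 -0.043  0.061]
n 1 row [ 0.005 -0.002  0.002] [-0.516 -1.301 12.018]
```

View pics/w3c.png

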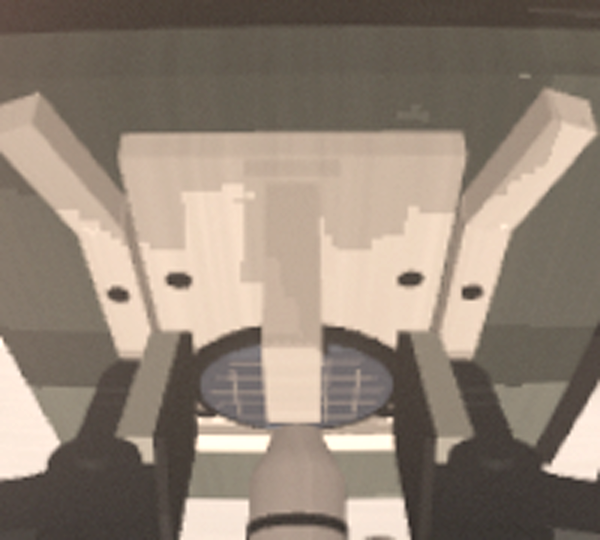

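Half-open view: the tips (332 px row) are still above and behind the tab top (near edge at row 347, crop). From scale and row, the tips are about 30 mm behind the TCP. Advance 20 mm more and close; the opening will tell.

```bash
python3 -m jog '0.003 0 0 -0.4 -0.8 5 0.4;0 0 0 0 0 5 0.4;0 0 0 0 0 5 0.4;0 0 0 0 0 5 0.4;0 0 0 0 0 0 0.4;0 0 0 0 0 0 0.4'
python3 - <<'E'
from h import *
st(); plan(np.array([593,127.2,165.]),rot(2.9,35,0),1)
E
```

```text
time: 7.47
tcp_pos: [591.1, 127.0, 167.7]
tcp_rot: [1.828, 1.927, 0.608]
force: [0.5, 0.4, -0.9]
opening: 34.1
t 7.47 tcp [591.095 126.97  167.689] grasp [586.514 126.726 174.243] tilt 34.98422364103157 zdir yaw 3.057861129965073 jaw yaw 3.0333882765202507 jaw pitch 0.017126034662418698 F [ 0.523  0.37  -0.884] open 34.07512766395989 q [ 0.124 -0.434 -0.545  0.85  -0.04   0.058]
n 1 row [-0.    -0.002  0.002] [0.128 0.027 3.301]
```

```bash
python3 -m jog '0 0 0 0 0 0 0.2;0 0 0 0 0 0 0.1;0 0 0 0 0 0 0.05;0 0 0 0 0 0 0;0 0 0 0 0 0 0;0 0 0 0 0 0 0' 60 >/dev/null
python3 - <<'E'
from h import *
st()
im=imaging.capture("wrist")[...,::-1]; cv2.imwrite("pics/w4.png",im)
cv2.imwrite("pics/w4c.png",cv2.convertScaleAbs(cv2.resize(im[130:310,220:420],None,fx=3,fy=3,interpolation=cv2.INTER_CUBIC),alpha=1.3))
E
```

```text
t 7.97 tcp [590.751 127.028 167.57 ] grasp [586.175 126.782 174.127] tilt 34.95024044973436 zdir yaw 3.0666705381771973 jaw yaw 3.040749920220698 jaw pitch 0.018116282675039754 F [-0.115 -0.468 -1.106] open 8.787357593773404 q [ 0.124 -0.435 -0.546  0.851 -0.04   0.058]
```

Gripped: opening 8.8 mm on the tab. Lift slightly and draw out along the rails.

```bash
python3 -m jog '0 0 0 0 0 0 0;0 0 0 0 1.2 -1.6 0;0 0 0 0 0 0 0;0 0 0 0 -4.1 -2.9 0;0 0 0 0 -4.1 -2.9 0' 80
python3 - <<'E'
from h import *
st()
E
```

```text
time: 8.43
tcp_pos: [579.3, 126.2, 167.9]
tcp_rot: [1.831, 1.93, 0.603]
force: [0.2, -0.3, -0.4]
opening: 8.5
t 8.43 tcp [579.33  126.239 167.867] grasp [574.779 125.998 174.443] tilt 34.722570639178414 zdir yaw 3.0324923127718972 jaw yaw 3.0311105863598846 jaw pitch 0.0009575582276656097 F [ 0.15  -0.254 -0.355] open 8.469942717023923 q [ 0.126 -0.464 -0.562  0.867 -0.041  0.06 ]
```

```bash
python3 -m jog '0 0 0 0 -8 -6 0;0 0 0 0 -8 -6 0;0 0 0 0 -8 -6 0;0 0 0 0 -8 -6 0;0 0 0 0 -8 -6 0;0 0 0 0 -8 -6 0;0 0 0 0 0 0 0' 80 >/dev/null
python3 - <<'E'
from h import *
st()
im=imaging.capture("wrist")[...,::-1]; cv2.imwrite("pics/w5.png",im)
cv2.imwrite("pics/w5c.png",cv2.convertScaleAbs(np.hstack([cv2.resize(cv2.imread("pics/w4.png")[130:310,240:400],None,fx=2.4,fy=2.4),cv2.resize(im[130:310,240:400],None,fx=2.4,fy=2.4)]),alpha=1.3))
E
```

```text
t 9.02 tcp [512.975 122.689 168.321] grasp [508.444 122.45  174.91 ] tilt 34.54920111577341 zdir yaw 3.0319674003126718 jaw yaw 3.0409239467102687 jaw pitch -0.006166994569351394 F [-0.784  0.203 -0.854] open 8.040120550692146 q [ 0.14  -0.661 -0.676  0.954 -0.049  0.072]
```

View pics/w5c.png

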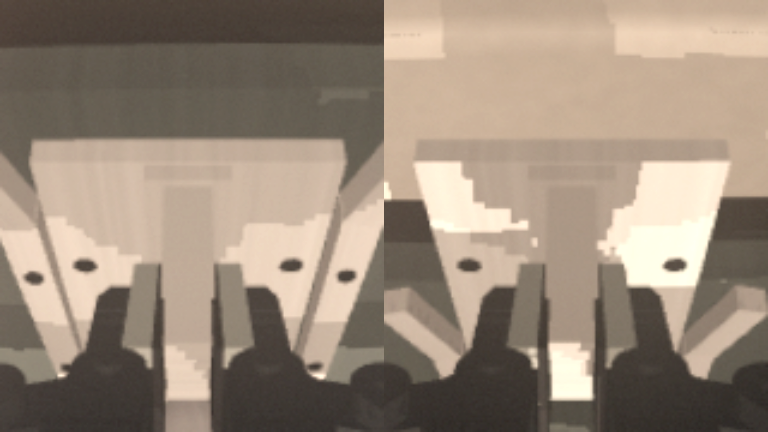

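The holder moved rigidly with the grip and is clear of the objective, still level. Lift and retract, then on to the empty tray.

```bash
python3 -m jog '0 0 0 0 -8.2 -5.7 0;0 0 0 0 -8.2 -5.7 0;0 0 0 0 -2.2 -12.5 0;0 0 0 0 -2.2 -12.5 0;0 0 0 0 -2.2 -12.5 0;0 0 0 0 -2.2 -12.5 0;0 0 0 0 -2.2 -12.5 0;0 0 0 0 0 0 0' 80 >/dev/null
python3 - <<'E'
from h import *
st(); R1=rot(0,35,0)
plan(np.array([539.5,-166,165.]),R1,18)
E
```

```text
t 9.73 tcp [446.905 118.844 212.07 ] grasp [442.399 118.609 218.676] tilt 34.33483686797278 zdir yaw 2.990397675978391 jaw yaw 3.0051187803798363 jaw pitch -0.010055177499127193 F [ 0.873 -0.032 -1.118] open 8.541425126491324 q [ 0.16  -0.843 -0.672  1.145 -0.061  0.089]
n 18 row [-0.001 -0.002  0.002] [-15.962   2.382   4.828]
```

```bash
python3 -m jog '0 0 0 -8 1.2 2.4 0;-0.001 -0.002 0.002 -16 2.4 4.8 0;-0.001 -0.002 0.002 -16 2.4 4.8 0;-0.001 -0.002 0.002 -16 2.4 4.8 0;-0.001 -0.002 0.002 -16 2.4 4.8 0;-0.001 -0.002 0.002 -16 2.4 4.8 0;-0.001 -0.002 0.002 -16 2.4 4.8 0;-0.001 -0.002 0.002 -16 2.4 4.8 0;-0.001 -0.002 0.002 -16 2.4 4.8 0;-0.001 -0.002 0.002 -16 2.4 4.8 0;-0.001 -0.002 0.002 -16 2.4 4.8 0;-0.001 -0.002 0.002 -16 2.4 4.8 0;-0.001 -0.002 0.002 -16 2.4 4.8 0;-0.001 -0.002 0.002 -16 2.4 4.8 0;-0.001 -0.002 0.002 -16 2.4 4.8 0;-0.001 -0.002 0.002 -16 2.4 4.8 0;-0.001 -0.002 0.002 -8 1.2 2.4 0;0 0 0 0 0 0 0;0 0 0 0 0 0 0' 80 >/dev/null
python3 - <<'E'
from h import *
st(); R1=rot(0,35,0)
plan(np.array([539.5,-166,140.]),R1,6)
E
```

```text
t 11.32 tcp [ 539.553 -151.762  155.488] grasp [ 534.979 -151.727  162.051] tilt 34.87330678822039 zdir yaw -0.4415299002706234 jaw yaw 0.15937898535909698 jaw pitch -0.41876492109930086 F [ 0.23   0.94  -1.251] open 8.26246328670259 q [-0.593 -0.52  -0.614  0.95   0.321 -0.511]
n 6 row [-0.     0.001  0.001] [-2.362 -1.494  2.117]
```

```bash
python3 -m jog '0 0.001 0.001 -4.7 -1.5 2.1 0;0 0.001 0.001 -4.7 -1.5 2.1 0;0 0.001 0.001 -4.7 -1.5 2.1 0;0 0.001 0.001 0 -1.5 2.1 0;0 0 0 0 0 0 0;0 0 0 0 0 0 0' 80 >/dev/null
python3 - <<'E'
from h import *
st(); R1=rot(0,35,0)
plan(np.array([539.5,-166,105.]),R1,8)
im=imaging.capture("top")[...,::-1]; cv2.imwrite("pics/t3.png",im)
cv2.imwrite("pics/t3c.png",cv2.convertScaleAbs(cv2.resize(im[150:270,310:470],None,fx=4,fy=4,interpolation=cv2.INTER_CUBIC),alpha=1.5))
E
```

```text
t 11.82 tcp [ 539.348 -164.358  144.081] grasp [ 534.773 -164.378  150.643] tilt 34.88045915673403 zdir yaw 0.24777560289504383 jaw yaw 0.31748750512581697 jaw pitch -0.048596329634454295 F [-0.308 -0.085 -2.247] open 8.501237586269946 q [-0.626 -0.495 -0.62   0.933  0.344 -0.541]
n 8 row [-0.    -0.     0.001] [-0.203 -2.782  4.016]
```

View pics/t3c.png

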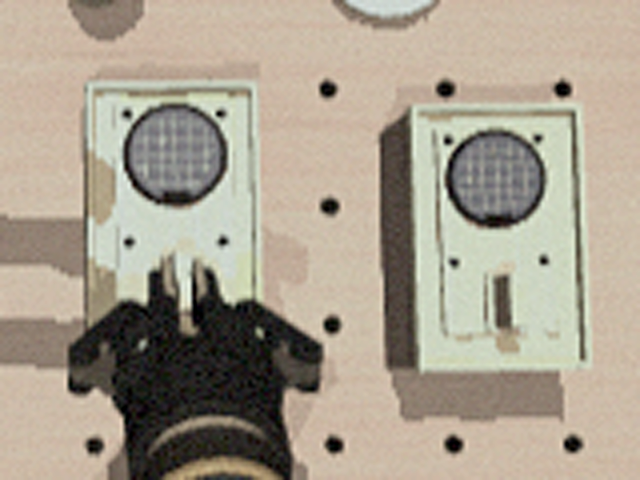

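Top crop: the held holder (wafer at (175,155)) is centred over the empty tray. Now lower it.

```bash
python3 -m jog '0 0 0.001 -0.2 -2.8 4 0;0 0 0.001 -0.2 -2.8 4 0;0 0 0.001 -0.2 -2.8 4 0;0 0 0.001 -0.2 -2.8 4 0;0 0 0.001 -0.2 -2.8 4 0;0 0 0 -0.2 -2.5 3.6 0;0 0 0 0 -1.5 2.1 0;0 0 0 0 0 0 0;0 0 0 0 0 0 0' 80 >/dev/null
python3 - <<'E'
from h import *
st(); R1=rot(0,35,0)
plan(np.array([539.5,-166,97.]),R1,4)
E
```

```text
t 12.62 tcp [ 538.715 -164.348  108.351] grasp [ 534.147 -164.38   114.919] tilt 34.8180237767972 zdir yaw 0.3942325165413583 jaw yaw 0.1277721936242162 jaw pitch 0.1853174502321787 F [ 0.402 -0.028 -1.106] open 7.830083838490277 q [-0.628 -0.482 -0.682  0.86   0.345 -0.538]
n 4 row [-0.001 -0.001 -0.   ] [-0.419 -1.462  2.439]
```

Down 8 mm more slowly, then in 1 mm steps watching the force.

```bash
python3 -m jog '0 0 0 0 -1.2 1.6 0;0 0 0 0 -1.2 1.6 0;0 0 0 0 -1.2 1.6 0;0 0 0 0 0 0 0;0 0 0 0 0 0 0' 80; python3 -m jog '0 0 0 0 -0.6 0.8 0;0 0 0 0 -0.6 0.8 0;0 0 0 0 0 0 0' 80;python3 -m jog '0 0 0 0 -0.6 0.8 0;0 0 0 0 -0.6 0.8 0;0 0 0 0 0 0 0' 80
```

```text
time: 13.03
tcp_pos: [539.1, -164.7, 102.9]
tcp_rot: [1.873, 1.876, 0.592]
force: [0.2, -0.5, -1.0]
opening: 8.2
time: 13.28
tcp_pos: [539.2, -164.9, 101.2]
tcp_rot: [1.872, 1.876, 0.592]
force: [0.5, -0.7, -2.0]
opening: 8.4
time: 13.53
tcp_pos: [539.3, -165.0, 99.3]
tcp_rot: [1.872, 1.875, 0.592]
force: [-0.7, 0.2, -1.7]
opening: 8.1
```

```bash
python3 -m jog '0 0 0 0 -0.6 0.8 0;0 0 0 0 0 0 0' 80; python3 -m jog '0 0 0 0 -0.6 0.8 0;0 0 0 0 0 0 0' 80;python3 -m jog '0 0 0 0 -0.6 0.8 0;0 0 0 0 0 0 0' 80
```

```text
time: 13.7
tcp_pos: [539.2, -165.0, 98.1]
tcp_rot: [1.872, 1.875, 0.592]
force: [-0.2, 0.7, -1.6]
opening: 8.5
time: 13.87
tcp_pos: [539.2, -165.0, 97.0]
tcp_rot: [1.872, 1.875, 0.592]
force: [0.0, -0.4, -1.6]
opening: 8.3
time: 14.03
tcp_pos: [539.7, -165.2, 96.9]
tcp_rot: [1.871, 1.875, 0.593]
force: [-0.6, 0.5, -1.7]
opening: 8.2
```

```bash
python3 -m jog '0 0 0 0 -0.3 0.4 0;0 0 0 0 0 0 0' 80; python3 -m jog '0 0 0 0 0 0 0.12;0 0 0 0 0 0 0.14;0 0 0 0 0 0 0.18;0 0 0 0 0 0 0.25;0 0 0 0 0 0 0.3;0 0 0 0 0 0 0.3' 30
python3 - <<'E'
from h import *
st()
E
```

```text
time: 14.2
tcp_pos: [539.9, -165.3, 96.7]
tcp_rot: [1.87, 1.874, 0.593]
force: [-0.3, 0.2, -1.2]
opening: 8.0
time: 14.7
tcp_pos: [541.7, -166.1, 99.5]
tcp_rot: [1.865, 1.872, 0.595]
force: [-0.5, 0.1, -0.5]
opening: 25.7
t 14.7 tcp [ 541.706 -166.083   99.457] grasp [ 537.076 -166.088  105.981] tilt 35.35790616553564 zdir yaw 0.05873861088513869 jaw yaw 0.18298738676877876 jaw pitch -0.08816152305271965 F [-0.524  0.056 -0.508] open 25.733112488263146 q [-0.629 -0.477 -0.702  0.825  0.348 -0.539]
```

Released at contact. Retreat, then move to the other tray.

```bash
python3 -m jog '0 0 0 0 0 -6 0.35;0 0 0 0 0 -10 0.4;0 0 0 0 0 -15 0.4;0 0 0 0 0 -20 0.4;0 0 0 0 0 -20 0.4;0 0 0 0 0 0 0.4' >/dev/null
python3 - <<'E'
from h import *
st()
plan(np.array([486,-354.7,160.]),rot(0,35,0),9)
E
```

```text
t 15.2 tcp [ 497.682 -164.848  159.232] grasp [ 493.069 -164.871  165.768] tilt 35.21331392286378 zdir yaw 0.29018024810636184 jaw yaw 0.27864012204914534 jaw pitch 0.008144679972024053 F [ 1.004 -1.656  1.021] open 34.425837665458076 q [-0.703 -0.612 -0.659  1.031  0.384 -0.61 ]
n 9 row [ 0. -0.  0.] [-21.091  -1.058  -0.851]
```

```bash
python3 -m jog '0 0 0 -21 -1 -0.9 0.4;0 0 0 -21 -1 -0.9 0.4;0 0 0 -21 -1 -0.9 0.4;0 0 0 -21 -1 -0.9 0.4;0 0 0 -21 -1 -0.9 0.4;0 0 0 -21 -1 -0.9 0.4;0 0 0 -21 -1 -0.9 0.4;0 0 0 -21 -1 -0.9 0.4;0 0 0 -18 -1 -0.9 0.4;0 0 0 0 0 0 0.4;0 0 0 0 0 0 0.4' >/dev/null
python3 - <<'E'
from h import *
import json
st()
m=imaging.camera_model("wrist"); im=imaging.capture("wrist")[...,::-1]; cv2.imwrite("pics/w6.png",im)
json.dump({k:(np.array(v).tolist()) for k,v in m.items()},open("w6.json","w"))
print(proj("wrist",np.array([508,-354.7,139]),m))
a=cv2.resize(im[110:260,235:405],None,fx=4.6,fy=4,interpolation=cv2.INTER_CUBIC)
# left: tray full, right small: tray empty (old holder)
cv2.imwrite("pics/w6c.png",cv2.convertScaleAbs(cv2.resize(im[120:250,215:415],None,fx=4,fy=4,interpolation=cv2.INTER_CUBIC),alpha=1.2))
E
```

```text
t 16.12 tcp [ 487.968 -360.252  159.539] grasp [ 483.323 -360.263  166.052] tilt 35.50251176831637 zdir yaw 0.12601802634100395 jaw yaw 0.3621889031038188 jaw pitch -0.16847346540961028 F [-0.073  0.872  0.405] open 33.96302956798377 q [-1.042 -0.216 -0.373  1.07   0.526 -0.956]
[325.925 222.79 ]
```

View pics/w6c.png

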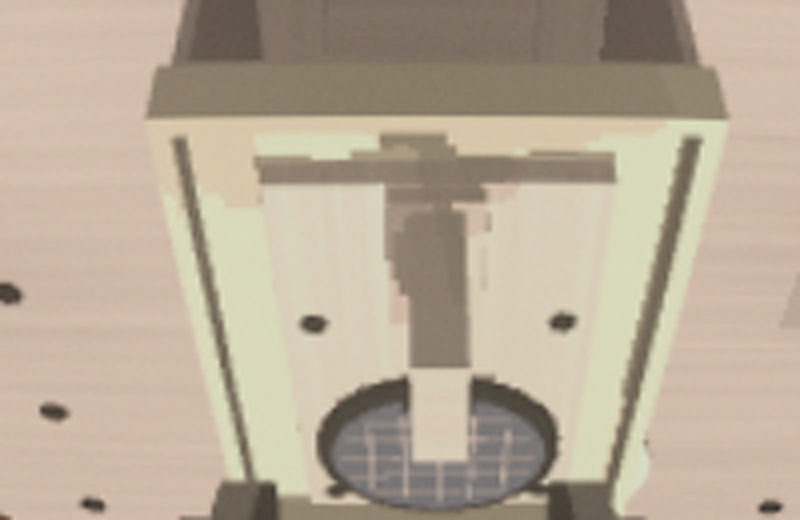

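Wrist crop: the new holder's tab top spans (410–472, 368) to (412–468, 461), and its near edge runs (260,184)–(615,183).

Run:
```python
from h import *
import json; m=json.load(open("w6.json"))
q=lambda x,y,z:onz("wrist",(215+x/4-.4,120+y/4-.4),z,m)[:2]
yaw=lambda a,b:np.degrees(np.arctan2(*(b-a)[::-1]))
t=[q(410,368,139),q(472,368,139),q(412,461,139),q(468,461,139)]; print("tab",*t,"c",np.mean(t,0),"yaw",yaw((t[0]+t[1])/2,(t[2]+t[3])/2))
h=[q(260,184,100),q(615,183,100),q(308,490,100),q(571,490,100)]; print("near",h[0],h[1],(h[0]+h[1])/2,yaw(h[0],h[1])-90,"mid yaw",yaw((h[0]+h[1])/2,(h[2]+h[3])/2))
g=[q(314,324,100),q(563,322,100)]; print("holes",yaw(*g)-90)
st()
Rm=rot(0.3,35,0)
tc=np.mean(t,0); tgt=np.array([tc[0]+21.4,tc[1],97.5]); print(tgt); plan(tgt-40*Rm[:,2],Rm,1);
```

```text
tab [ 494.54  -360.858] [ 494.446 -350.675] [ 524.423 -360.385] [ 524.341 -350.073] c [ 509.438 -355.498] yaw 1.029785748306762
near [ 491.975 -388.533] [ 490.982 -323.489] [ 491.479 -356.011] 0.8744617564226473 mid yaw 1.4929413440546782
holes 1.331668071895919
t 16.17 tcp [ 487.905 -360.04   159.375] grasp [ 483.261 -360.048  165.89 ] tilt 35.484853489666754 zdir yaw 0.10528724376120564 jaw yaw 0.37362905742133384 jaw pitch -0.19129757991864768 F [ 0.18  -0.492 -0.558] open 34.105583980821876 q [-1.042 -0.216 -0.374  1.069  0.526 -0.956]
[ 530.838 -355.498   97.5  ]
n 1 row [0.008 0.002 0.003] [ 4.388 -0.588 35.312]
```

```bash
python3 - <<'E'
from h import *
Rm=rot(1,35,0); plan(np.array([530.8,-355.5,97.5])-18*Rm[:,2],Rm,5)
E
python3 -m jog '0.001 0 0.002 1 -0.2 11 0.4;0.001 0 0.002 1 -0.2 11 0.4;0.001 0 0.002 1 -0.2 11 0.4;0.001 0 0.002 1 -0.2 11 0.4;0.001 0 0.002 0.5 -0.2 6 0.4;0 0 0 0 0 0 0.4;0 0 0 0 0 0 0.4' >/dev/null;  python3 - <<'E'
from h import *
st(); Rm=rot(1,35,0); plan(np.array([530.8,-355.5,97.5]),Rm,3)
E
```

```text
n 5 row [ 0.002  0.002 -0.001] [ 0.82  -0.12  11.462]
t 16.75 tcp [ 518.242 -347.977  115.995] grasp [ 513.629 -348.024  122.531] tilt 35.210686070271684 zdir yaw 0.5766954834010434 jaw yaw 0.219592250098272 jaw pitch 0.2520043092262752 F [ 0.124  0.169 -0.323] open 34.071114663382076 q [-0.972 -0.171 -0.423  0.946  0.5   -0.878]
n 3 row [ 0.001  0.001 -0.005] [-2.561 -0.138  7.433]
```

```bash
python3 -m jog '0.001 0.001 -0.007 -5 0 0 0.4;0.001 0.001 -0.007 -2.5 0 0 0.4;0 0 0 0 0 7.4 0.4;0 0 0 0 0 7.4 0.4;0 0 0 0 0 4 0.4;0 0 0 0 0 0 0.4;0 0 0 0 0 0 0.4' >/dev/null;  python3 - <<'E'
from h import *
st(); Rm=rot(1,35,0); plan(np.array([530.8,-355.5,97.5]),Rm,1)
E
```

```text
t 17.33 tcp [ 530.55  -357.413  101.893] grasp [ 525.937 -357.452  108.429] tilt 35.21919856789813 zdir yaw 0.481223190217816 jaw yaw 0.9851547726222524 jaw pitch -0.3557261269619912 F [ 0.166 -0.644  0.09 ] open 33.539497071138705 q [-0.962 -0.123 -0.41   0.905  0.496 -0.884]
n 1 row [0.004 0.005 0.003] [ 1.936 -2.296  3.742]
```

```bash
python3 -m jog '0.004 0.005 0.003 1.9 -2.3 3.7 0.4;0 0 0 0 0 0 0.4;0 0 0 0 0 0 0.4' >/dev/null;  python3 - <<'E'
from h import *
st(); Rm=rot(1,35,0); plan(np.array([530.8,-355.5,97.5]),Rm,1)
E
```

```text
t 17.58 tcp [ 530.695 -355.19    96.787] grasp [ 526.114 -355.276  103.344] tilt 34.94467081663775 zdir yaw 1.0725094244443862 jaw yaw 1.012312998614862 jaw pitch 0.042063399583017184 F [ 0.228 -0.081  0.181] open 34.22134365758107 q [-0.959 -0.116 -0.411  0.903  0.495 -0.881]
n 1 row [-0.001 -0.001 -0.   ] [-0.311  0.49  -0.528]
```

Very close to the target; close the gripper, then lift in two stages.

```bash
python3 -m jog '0 0 0 0 0 0 0.2;0 0 0 0 0 0 0.1;0 0 0 0 0 0 0.05;0 0 0 0 0 0 0;0 0 0 0 0 0 0;0 0 0 0 0 0 0;0 0 0 0 0 0 0' 80 >/dev/null
python3 - <<'E'
from h import *
st()
E
python3 -m jog '0 0 0 0 1.2 -1.6 0;0 0 0 0 2.9 -4.1 0;0 0 0 0 5.7 -8.2 0;0 0 0 0 8.6 -12.3 0;0 0 0 0 8.6 -12.3 0;0 0 0 0 8.6 -12.3 0;0 0 0 0 8.6 -12.3 0;0 0 0 0 8.6 -12.3 0;0 0 0 0 0 0 0' 80 >/dev/null
python3 - <<'E'
from h import *
st(); plan(np.array([440,119,215.]),rot(2.95,35,0),24)
E
```

```text
t 18.17 tcp [ 530.553 -355.139   96.841] grasp [ 525.972 -355.223  103.399] tilt 34.938581745262184 zdir yaw 1.0512611086551686 jaw yaw 1.0098817327969933 jaw pitch 0.028908089960640166 F [-0.047 -0.387 -0.191] open 8.066269846526644 q [-0.959 -0.117 -0.411  0.903  0.495 -0.881]
t 18.92 tcp [ 527.449 -352.528  190.255] grasp [ 522.936 -352.654  196.859] tilt 34.35904336226742 zdir yaw 1.5980980546050976 jaw yaw 0.9001038662231508 jaw pitch 0.4771657336698527 F [ 0.721 -1.355 -0.871] open 8.320479077464798 q [-0.958 -0.154 -0.252  1.112  0.49  -0.88 ]
n 24 row [-0.     0.001 -0.001] [19.762 -1.927 -2.481]
```

```bash
python3 -m jog '0 0 0 10 -1 -2 0;0 0.001 -0.001 20 -1.9 -3 0;0 0.001 -0.001 20 -1.9 -3 0;0 0.001 -0.001 20 -1.9 -3 0;0 0.001 -0.001 20 -1.9 -3 0;0 0.001 -0.001 20 -1.9 -3 0;0 0.001 -0.001 20 -1.9 -3 0;0 0.001 -0.001 20 -1.9 -3 0;0 0.001 -0.001 20 -1.9 -3 0;0 0.001 -0.001 20 -1.9 -3 0;0 0.001 -0.001 20 -1.9 -3 0;0 0.001 -0.001 20 -1.9 -3 0;0 0.001 -0.001 20 -1.9 -3 0;0 0.001 -0.001 20 -1.9 -3 0;0 0.001 -0.001 20 -1.9 -3 0;0 0.001 -0.001 20 -1.9 -3 0;0 0.001 -0.001 20 -1.9 -3 0;0 0.001 -0.001 20 -1.9 -3 0;0 0 0 10 -1 -2 0;0 0 0 0 0 0 0' 80 >/dev/null
python3 - <<'E'
from h import *
st(); plan(np.array([440,119.3,212.]),rot(3,35,0),8)
E
```

```text
t 20.58 tcp [446.862  23.63  210.156] grasp [442.47   23.312 216.835] tilt 33.39719376906465 zdir yaw 4.14017703440743 jaw yaw 1.9722896690581404 jaw pitch 1.4285207807583336 F [-0.695 -0.229 -1.937] open 8.472314750666186 q [-0.224 -0.886 -0.682  1.212  0.161 -0.204]
n 8 row [-0.004 -0.001 -0.004] [11.987 -0.256 -0.248]
```

```bash
python3 -m jog '-0.005 -0.002 -0.004 12 -0.2 -0.2 0;-0.005 -0.002 -0.004 12 -0.2 -0.2 0;-0.005 -0.002 -0.004 12 -0.2 -0.2 0;-0.005 -0.002 -0.004 12 -0.2 -0.2 0;-0.005 -0.002 -0.004 12 -0.2 -0.2 0;-0.005 -0.002 -0.003 12 -0.2 -0.2 0;-0.004 -0.001 -0.003 12 -0.2 -0.2 0;0 0 0 0 0 0 0;0 0 0 0 0 0 0' 80 >/dev/null
python3 - <<'E'
from h import *
st(); plan(np.array([440,119.3,180.]),rot(3,34.9,0),5)
E
```

```text
t 21.33 tcp [438.162 108.499 204.066] grasp [433.61  108.288 210.641] tilt 34.72517922683329 zdir yaw 2.656041854262507 jaw yaw 2.7188545065627636 jaw pitch -0.04353437223926608 F [ 0.775 -0.786 -1.961] open 8.644476732631873 q [ 0.131 -0.896 -0.713  1.149 -0.048  0.068]
n 5 row [-0.001  0.001 -0.001] [ 2.142 -2.357  4.222]
```

```bash
python3 -m jog '-0.001 0.001 -0.001 2.1 -2.4 4.2 0;-0.001 0.001 -0.001 2.1 -2.4 4.2 0;-0.001 0.001 -0.001 2.1 -2.4 4.2 0;-0.001 0.001 -0.001 2.1 -2.4 4.2 0;-0.001 0 0 1.5 -1 2 0;0 0 0 0 0 0 0;0 0 0 0 0 0 0' 80 >/dev/null
python3 - <<'E'
from h import *
st(); plan(np.array([448,119.75,171.]),rot(3,34.9,0),3)
E
```

```text
t 21.92 tcp [439.495 115.468 177.21 ] grasp [434.94  115.257 183.783] tilt 34.751159544176055 zdir yaw 2.6516587545463457 jaw yaw 2.703835439460174 jaw pitch -0.03619780618464264 F [ 0.277  0.36  -2.295] open 8.358994050456184 q [ 0.157 -0.901 -0.77   1.098 -0.063  0.09 ]
n 3 row [-0.001  0.001 -0.001] [1.288 1.201 3.355]
```

```bash
python3 -m jog '-0.002 0.001 -0.002 2 1.2 3.4 0;-0.002 0.001 -0.002 2 1.2 3.4 0;-0.001 0.001 -0.002 1.5 1.2 2 0;0 0 0 0 0 0 0;0 0 0 0 0 0 0' 80 >/dev/null
python3 - <<'E'
from h import *
st(); x=475; plan(np.array([x,127.2+(x-590.75)*.0524,171.3]),rot(3,34.9,0),4)
E
```

```text
t 22.33 tcp [448.504 121.993 172.311] grasp [443.905 121.753 178.852] tilt 35.14571495034702 zdir yaw 2.99310710178752 jaw yaw 3.1197076716824688 jaw pitch -0.08912718083340052 F [ 0.206 -0.334 -1.429] open 8.09413486113498 q [ 0.173 -0.876 -0.773  1.064 -0.069  0.096]
n 4 row [0.001 0.    0.001] [-0.569  5.26   4.   ]
```

```bash
python3 -m jog '0.001 0 0.001 -0.6 5.3 4 0;0.001 0 0.001 -0.6 5.3 4 0;0.001 0 0 -0.5 5.3 4 0;0 0 0 0 0 0 0;0 0 0 0 0 0 0' 80 >/dev/null
python3 - <<'E'
from h import *
st(); x=490; plan(np.array([x,127.2+(x-590.75)*.0524,171.0]),rot(3,34.9,0),4)
E
```

```text
t 22.75 tcp [471.39  121.306 172.407] grasp [466.804 121.067 178.957] tilt 35.0369535707235 zdir yaw 2.982095267496453 jaw yaw 3.0098149791026954 jaw pitch -0.019436204821934325 F [-0.117 -0.627 -2.968] open 8.439269199159087 q [ 0.157 -0.802 -0.741  1.023 -0.06   0.085]
n 4 row [0.001 0.    0.   ] [-0.09   3.611  2.957]
```

```bash
python3 -m jog '0 0 0 -0.1 4.3 3.4 0;0 0 0 -0.1 4.3 3.4 0;0 0 0 -0.1 4.3 3.4 0;0 0 0 0 4.3 3.4 0;0 0 0 0 4.3 3.4 0;0 0 0 0 4.3 3.4 0;0 0 0 0 0 0 0' 80 >/dev/null
python3 - <<'E'
from h import *
st(); x=540; plan(np.array([x,127.2+(x-590.75)*.0524,169.5]),rot(3,34.9,0),6)
E
```

```text
t 23.33 tcp [508.05  122.634 170.182] grasp [503.464 122.398 176.732] tilt 35.036773996707275 zdir yaw 2.9483435194214 jaw yaw 2.982175882402979 jaw pitch -0.023722047705002032 F [-0.296  0.057 -2.432] open 7.985413554107924 q [ 0.143 -0.686 -0.69   0.957 -0.053  0.075]
n 6 row [ 0.  0. -0.] [0.04  4.306 3.151]
```

```bash
python3 -m jog '0 0 0 0 4.3 3.2 0;0 0 0 0 4.3 3.2 0;0 0 0 0 4.3 3.2 0;0 0 0 0 4.3 3.2 0;0 0 0 0 4.3 3.2 0;0 0 0 0 4.3 3.2 0;0 0 0 0 0 0 0' 80 >/dev/null
python3 - <<'E'
from h import *
st(); x=575; plan(np.array([x,127.2+(x-590.75)*.0524,169]),rot(3,34.9,0),6)
E
```

```text
t 23.92 tcp [543.765 124.564 168.872] grasp [539.181 124.327 175.424] tilt 35.01521785912217 zdir yaw 2.9540234895165796 jaw yaw 2.989165360338518 jaw pitch -0.024620511615651985 F [-0.368 -0.245 -3.178] open 7.991400785981687 q [ 0.134 -0.575 -0.632  0.905 -0.048  0.067]
n 6 row [0. 0. 0.] [0.029 4.285 2.971]
```

```bash
python3 -m jog '0 0 0 0 4.3 2.9 0;0 0 0 0 4.3 2.9 0;0 0 0 0 4.3 2.9 0;0 0 0 0 4.3 2.9 0;0 0 0 0 4.3 2.9 0;0 0 0 0 4.3 2.9 0;0 0 0 0 0 0 0' 80 >/dev/null
python3 - <<'E'
from h import *
st(); x=592; plan(np.array([x,127.2+(x-590.75)*.0524,168.2]),rot(3,34.9,0),5)
E
```

```text
t 24.5 tcp [578.368 126.347 169.354] grasp [573.784 126.111 175.907] tilt 35.009018606547826 zdir yaw 2.9461943877481045 jaw yaw 2.986542713041903 jaw pitch -0.028261661634367663 F [ 0.019 -0.606 -1.416] open 8.167543013927562 q [ 0.127 -0.472 -0.567  0.866 -0.043  0.061]
n 5 row [0. 0. 0.] [0.041 2.107 1.755]
```

```bash
python3 -m jog '0 0 0 0 1.9 1.7 0;0 0 0 0 1.9 1.7 0;0 0 0 0 1.9 1.7 0;0 0 0 0 1.9 1.7 0;0 0 0 0 0 0 0' 80; python3 -m jog '0 0 0 0 0.8 0.6 0;0 0 0 0 0.8 0.6 0;0 0 0 0 0 0 0' 80;  python3 -m jog '0 0 0 0 0.8 0.6 0;0 0 0 0 0.8 0.6 0;0 0 0 0 0 0 0' 80
```

```text
time: 24.92
tcp_pos: [589.5, 127.0, 167.9]
tcp_rot: [1.828, 1.927, 0.607]
force: [-0.3, 0.1, -1.5]
opening: 8.1
time: 25.17
tcp_pos: [591.7, 127.1, 167.9]
tcp_rot: [1.828, 1.927, 0.607]
force: [-0.1, 0.8, -2.3]
opening: 8.2
time: 25.42
tcp_pos: [593.7, 127.3, 167.9]
tcp_rot: [1.828, 1.927, 0.607]
force: [0.0, -0.2, -2.1]
opening: 8.4
```

```bash
for i in 1 2 3; do python3 -m jog '0 0 0 0 0.8 0.6 0;0 0 0 0 0.8 0.6 0;0 0 0 0 0 0 0' 80 | grep -v rot; done
```

```text
time: 25.67
tcp_pos: [594.4, 127.2, 168.2]
force: [0.9, -0.2, -0.9]
opening: 8.2
time: 25.92
tcp_pos: [594.5, 127.1, 168.4]
force: [0.5, 1.0, -0.8]
opening: 8.4
time: 26.17
tcp_pos: [594.5, 127.0, 168.6]
force: [0.5, -0.1, -0.9]
opening: 8.0
```

x stalls at 594.5 mm, which looks like the stop. Settle it down, then push again.

```bash
python3 -m jog '0 0 0 0 -0.3 0.7 0;0 0 0 0 -0.3 0.7 0;0 0 0 0 0 0 0' 80 | grep -v rot; python3 -m jog '0 0 0 0 1.2 1.4 0;0 0 0 0 1.2 1.4 0' 80 | grep -v rot;  python3 -m jog '0 0 0 0 -0.3 0.5 0;0 0 0 0 0 0 0' 80 | grep -v rot
python3 - <<'E'
from h import *
st()
E
```

```text
time: 26.42
tcp_pos: [594.6, 126.9, 168.5]
force: [-1.6, 0.4, -0.6]
opening: 8.4
time: 26.58
tcp_pos: [594.4, 126.5, 167.7]
force: [-21.5, -3.1, 11.7]
opening: 7.8
time: 26.75
tcp_pos: [594.6, 126.9, 169.3]
force: [-1.2, 0.4, -2.3]
opening: 8.2
t 26.75 tcp [594.6   126.933 169.309] grasp [590.109 126.721 175.926] tilt 34.194945765232404 zdir yaw 2.7148651650492064 jaw yaw 3.1254705555398656 jaw pitch -0.2789884934044712 F [-1.161  0.387 -2.296] open 8.167845471107283 q [ 0.125 -0.41  -0.518  0.867 -0.043  0.055]
```

```bash
python3 - <<'E'
from h import *
plan(np.array([594.8,127.2,167.7]),rot(3.0,34.95,0),2)
E
python3 -m jog '-0.007 0.002 -0.001 0.1 -0.4 0.7 0;-0.007 0.002 -0.001 0.1 -0.4 0.7 0;0 0 0 0 0 0 0' 80 |grep -v rot
python3 - <<'E'
from h import *
st()
plan(np.array([594.8,127.2,167.7]),rot(3.0,34.95,0),1)
E
```

```text
n 2 row [-0.007  0.001  0.002] [ 0.131 -0.366  0.724]
time: 27.0
tcp_pos: [594.7, 126.7, 167.8]
force: [-3.6, -0.3, 0.3]
opening: 8.5
t 27.0 tcp [594.714 126.693 167.844] grasp [590.125 126.449 174.393] tilt 35.055295032145516 zdir yaw 3.0442358578329385 jaw yaw 3.3136353080658614 jaw pitch -0.1890215266633368 F [-3.606 -0.257  0.341] open 8.456274833017016 q [ 0.122 -0.426 -0.54   0.846 -0.04   0.051]
n 1 row [ 0.002 -0.     0.006] [0.502 0.013 0.183]
```

```bash
python3 -m jog '0 0 0.003 0.3 0 0 0;0 0 0 0 0 0 0.12;0 0 0 0 0 0 0.14;0 0 0 0 0 0 0.18;0 0 0 0 0 0 0.25;0 0 0 0 0 0 0.35;0 0 0 0 0 0 0.4' 30 |grep -v rot; python3 -m jog '0 0 0 0 0 -6 0.4;0 0 0 0 0 -8 0.4;0 0 0 0 0 -8 0.4;0 0 0 0 0 -10 0.4;0 0 0 0 0 -14 0.4;0 0 0 0 0 -14 0.4;0 0 0 0 0 0 0.4;0 0 0 0 0 0 0.4' | grep -v rot
python3 - <<'E'
from h import *
import json
st()
m=imaging.camera_model("wrist"); im=imaging.capture("wrist")[...,::-1]; cv2.imwrite("pics/w7.png",im)
json.dump({k:(np.array(v).tolist()) for k,v in m.items()},open("w7.json","w"))
t=imaging.capture("top")[...,::-1]; cv2.imwrite("pics/t7.png",t)
a=cv2.resize(im[140:265,225:405],None,fx=4.4,fy=4.4,interpolation=cv2.INTER_CUBIC) # 792x550
cv2.imwrite("pics/fin.png",cv2.convertScaleAbs(a,alpha=1.2))
E
```

```text
time: 27.58
tcp_pos: [598.6, 127.1, 170.9]
force: [0.2, -0.6, -0.8]
opening: 33.9
time: 28.25
tcp_pos: [560.8, 125.2, 227.5]
force: [-0.6, 0.1, -1.2]
opening: 34.0
t 28.25 tcp [560.822 125.169 227.478] grasp [556.14  124.917 233.959] tilt 35.88711784046285 zdir yaw 3.089218565868395 jaw yaw 3.1273421743184113 jaw pitch -0.027583823928347316 F [-0.642  0.082 -1.235] open 33.956586129623304 q [ 0.13  -0.537 -0.501  0.982 -0.044  0.061]
```

View pics/fin.png

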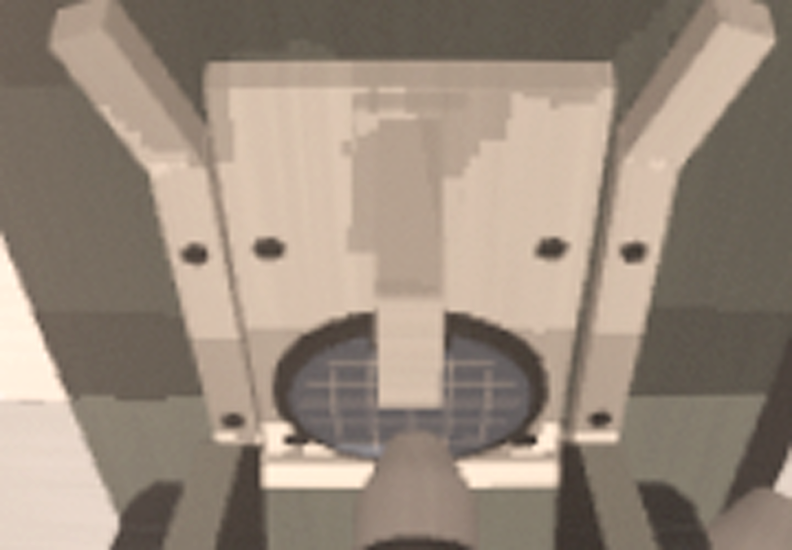

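Final crop: the new holder lies between the rails, near edge (207–613, 88), its far edge meeting the stop bar around row 457, wafer under the objective. Next, a numeric check of that, and the top view checked for the old holder and bystanders.

Run:
```python
from h import *
import json
def mk(f,x0,y0,s):
    m=json.load(open(f)); return lambda x,y,z:onz("wrist",(x0+x/s-.4,y0+y/s-.4),z,m)[:2]
ax=np.array([np.cos(np.radians(3)),np.sin(np.radians(3))])
a=mk("w1.json",235,140,5.1); b=mk("w7.json",225,140,4.4)
rel=lambda R,H:(np.mean(R,0)-np.mean(H,0))@ax
print("rail hole - holder hole: before",rel([a(188,302,173),a(599,307,173)],[a(260,285,171),a(528,289,171)]),"after",rel([b(194,253,173),b(634,252,173)],[b(268,247,171),b(551,248,171)]))
n=[b(207,88,171),b(613,90,171)]; print("near",n,"yaw",np.degrees(np.arctan2(*(n[1]-n[0])[::-1]))-90)
print("stop top near edge - holder near edge",[(b(x,y,173)-np.mean(n,0))@ax for x,y in ((300,460),(520,458))])
g0=cv2.imread("pics/w7.png"); 
for col in (70,76,124,130):   # intensity profile at holder/stop seam
    u=225+int((225+col)/4.4) if col<100 else 225+int((520-130+col)/4.4); print(u,g0[236:254,u].mean(1).round().astype(int))
t0=cv2.imread("pics/top0.png"); t=cv2.imread("pics/t7.png"); d=cv2.absdiff(t0,t).max(2)
for n,(x,y,w) in dict(remote=(203,269,26),canister=(335,138,14),box=(407,138,20),decoy=(332,300,30),emptytray=(353,203,40),fulltray=(435,210,40)).items(): print(n,(d[y-w:y+w,x-w:x+w]>40).mean().round(3))
def wafer(im,x,y):
    c=im[y-40:y+40,x-22:x+22]; k=(c.max(2)<105).astype(np.uint8)
    k=cv2.morphologyEx(k,cv2.MORPH_OPEN,np.ones((9,9))); q=cv2.moments(k,True); return (x-22+q["m10"]/q["m00"],y-40+q["m01"]/q["m00"],q["m00"]) if q["m00"] else None
for u in (wafer(t,353,205),wafer(t0,435,210)): print(u, u and onz("top",u[:2],104)[:2])
```

```text
rail hole - holder hole: before 2.959069394726509 after -1.1230316015510833
near [array([557.35 ,  92.259]), array([554.244, 157.232])] yaw 2.7365868227356316
stop top near edge - holder near edge [np.float64(119.12445781054787), np.float64(117.99401583495693)]
292 [ 59  68  77  61  62 121 134 133 143 173 200 202 199 199 179 101 101 101]
293 [ 71  59  58  60  61 123 135 133 144 174 199 201 199 200 178  99  99  99]
341 [ 80  75  61  54  69 114 154 154 147 184 198 197 197 187 161 102 103 101]
343 [ 65  57  55  53  52 110 166 164 148 184 197 198 195 187 159 101 101 102]
remote 0.519
canister 0.0
box 0.0
decoy 0.0
emptytray 0.07
fulltray 0.105
(354.1980198019802, 240.7887788778878, 303.0) [ 473.495 -168.912]
(433.5082458770615, 214.64917541229386, 667.0) [ 532.68 -352.11]
```

The holder advanced 4.1 mm beyond the old one's position and the stop-to-near-edge distance is about 119 mm (nominal 120), so it's home. Back the arm off, then check the old holder and the remote.

```bash
python3 -m jog '0 0 0 0 0 -14 0.4;0 0 0 0 -6 -14 0.4;0 0 0 0 -6 -14 0.4;0 0 0 0 -6 -14 0.4;0 0 0 -12 -6 -12 0.4;0 0 0 -16 0 -8 0.4;0 0 0 -16 0 -6 0.4;0 0 0 -16 0 0 0.4;0 0 0 -16 0 0 0.4;0 0 0 -16 0 0 0.4;0 0 0 -16 0 0 0.4;0 0 0 0 0 0 0.4;0 0 0 0 0 0 0.4' | grep -v rot
python3 - <<'E'
from h import *
t0=cv2.imread("pics/top0.png"); t=imaging.capture("top")[...,::-1]; cv2.imwrite("pics/t8.png",t); s=imaging.capture("scene")[...,::-1]; s0=cv2.imread("pics/scene0.png")
def disc(im,x0,x1,y0,y1):
    c=cv2.medianBlur(im[y0:y1,x0:x1].copy(),5).astype(int); k=((c[...,0]-c[...,2]>5)&(c.max(2)<125)).astype(np.uint8)
    n,l,st_,ce=cv2.connectedComponentsWithStats(k); i=1+np.argmax(st_[1:,4]); return (x0+ce[i][0],y0+ce[i][1]),st_[i]
for n,im,b in (("old now",t,(332,375,170,238)),("new start",t0,(413,457,176,243))):
    u,q=disc(im,*b); print(n,u,q,onz("top",u,104)[:2])
x,y,w=203,269,26
print("remote diff top",(cv2.absdiff(t0,t).max(2)[y-w:y+w,x-w:x+w]>40).mean())
x,y,w=306,125,20; print("remote diff scene",(cv2.absdiff(s0,s).max(2)[y-w:y+w,x-w:x+w]>40).mean())
E
```

```text
time: 29.43
tcp_pos: [495.2, 9.5, 267.2]
force: [-0.3, -0.3, -0.1]
opening: 34.3Traceback (most recent call last):
  File "<stdin>", line 7, in <module>
  File "<stdin>", line 5, in disc
    return _wrapfunc(a, 'argmax', axis=axis, out=out, **kwds)
    return bound(*args, **kwds)
ValueError: attempt to get argmax of an empty sequence
```

Run:
```python
from h import *
t0=cv2.imread("pics/top0.png"); t=cv2.imread("pics/t8.png")
def disc(im,x0,x1,y0,y1):
    c=cv2.GaussianBlur(im[y0:y1,x0:x1],(5,5),0).max(2); print(c[::8,::6].tolist() if x0<400 else "")
    k=cv2.morphologyEx((c<118).astype(np.uint8),cv2.MORPH_OPEN,np.ones((9,9)))
    n,l,st_,ce=cv2.connectedComponentsWithStats(k); return [((x0+ce[i][0],y0+ce[i][1]),st_[i].tolist(),onz("top",(x0+ce[i][0],y0+ce[i][1]),104)[:2]) for i in range(1,n)]
print(disc(t,334,373,172,238)); print(disc(t0,415,455,178,242))
d=cv2.absdiff(t0,t).max(2)
for n,(x,y,w) in dict(remote=(203,269,26),canister=(335,138,14),box=(407,138,20),decoy=(332,300,30)).items(): print(n,(d[y-w:y+w,x-w:x+w]>40).mean().round(3))
```

```text
[[106, 113, 109, 107, 117, 115, 106], [141, 108, 84, 70, 90, 104, 139], [138, 88, 91, 91, 92, 86, 140], [116, 106, 87, 91, 88, 108, 139], [118, 141, 139, 125, 139, 142, 142], [141, 106, 141, 138, 141, 104, 141], [111, 124, 142, 114, 141, 141, 141], [112, 126, 140, 105, 135, 137, 142], [131, 131, 124, 124, 126, 125, 120]]
[((np.float64(351.9908088235294), np.float64(190.6875)), [6, 7, 25, 25, 544], array([ 588.574, -165.057])), ((np.float64(336.0), np.float64(225.5)), [0, 49, 5, 10, 50], array([ 508.512, -127.619]))]

[((np.float64(433.35602094240835), np.float64(194.13787085514835)), [6, 4, 26, 26, 573], array([ 580.119, -353.01 ]))]
remote 0.014
canister 0.0
box 0.0
decoy 0.115
```

```bash
python3 -c "
from workcell import r; print(r.hand_in(), r.get_obs()['time'])"
```

```text
the job is handed in; nothing more can be done
the job is handed in; nothing more can be done
```

Both holders are where you asked, and I handed the job in at about 29.5 s of the 72 s allowed. The old holder lies centred in the formerly empty tray, and the next holder is between the rails against the end stop, tab towards the robot.

**Last checks:**
- **Old holder:** its wafer measures (588.6, -165.1) mm, which puts the holder's centre within about 2 mm of the tray's centre. It was let go when the downward move stopped on the tray floor at the expected height.
- **New holder home:** it stopped dead with about 21 N against the stop, 4.1 mm past where the old one started. The stop measures 118–119 mm from its near edge, against 120 nominal. It was let go at the height for lying flat on the stage.
- **Other things on the table:** the top view shows no change at the canister or wafer box. The remote shows 1.4 % changed pixels with the arm away. The turquoise look-alike was unchanged before the arm's last retreat; about 11 % changed afterwards, which I put down to the arm or its shadow.

**Failed or disagreed:**
- **First grasp:** it closed on nothing because the fingertips stood about 30–40 mm behind the stated position. They may have touched the old holder's tab from above. I moved further in and gripped it properly.
- **Tilt:** the tool drifted up to about 1.6° while carrying the new holder, and the holder pitched about 0.8° during the push against the stop. I corrected both before letting go.
- **Scripts:** two picture scripts for finding the old wafer failed (one gave a wrong position, one stopped with an error). The version I used gave the figure above.
- **Objectives:** I saw no sign of contact, but had no separate measurement of it.

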